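# Clamp the honey jar in the ratchet jar holder

### The arm

A 6-joint arm with a two-finger parallel gripper is mounted at the origin on a cart in front of the work surface, level with it; the furniture and walls round the work are solid. World frame = base frame: x ahead of the robot, y to its left, z up, the work surface at z = 0. Lengths are in m, angles in degrees, forces in N, time in s.
With the tool pointing down it reaches from about 0.25 to 0.8 m from the base axis. Payload 3.9 kg.
Tool frame: the origin (TCP) lies at the very end of the fingers, on their centre line; the grasp point (between the pads) lies r.grasp_offset behind it (r.grasp_offset is the distance from the TCP to the grasp point, in m); z points along the fingers, y is the direction in which the jaws open and shut (so a half turn about z gives the same grasp; the last joint's range is limited). The gripper opens to 85 mm and grips with 20 to 120 N. Pads are 22 mm wide; open, the fingers measure 114 mm over their backs; the gripper's body (76 mm by 85 mm) begins 54 mm behind the grasp point. The pads swing forward as they close: fully open they stand 13 mm farther back than shut.
Start: joints at [-70.245, 14.897, -7.913, 67.191, 0, 90], TCP at [0.177, -0.494, 0.231] pointing down, gripper open.
Joint ranges: [-159.42, 159.42], [-47.68, 98.78], [-73.54, 78.23], [-108.79, 121.32], [-90, 84.71], [-180, 180]. Speed limits (degrees/s): [147.25, 147.25, 180, 180, 180, 180].

### API

Orientations are given as [roll, pitch, yaw] about the fixed x, y, z axes, in that order (R = Rz(yaw) Ry(pitch) Rx(roll)).
In Python, from cell import r gives the robot as it stands. The module is installed in compiled form; this text tells all that it offers.
- The arm moves only by the tool drive_tool, never from a script. Its argument "steps" is a list of rows, each a list of 5 numbers: the closure, from 0 (fully open) to 1 (shut), then the shift along the tool's x, y, z in mm, then the turn about the tool's z in units of 8 degrees (1.0 is 8 degrees). In form: [[hand, tx, ty, tz, roll], ...]. A call has 1 to 8 rows; each row is the pose to reach, as a shift and turn from the pose commanded when the call began, along the tool's axes at that moment; what a row does not reach only later rows make up. A row lasts 1/10 s, in which the tool goes at most 50 mm and 8.59 degrees, less where a joint would pass 70% of its speed; a pose out of reach is approached as far as the arm can. A call with a gripper value outside its range is refused whole. The fingers move at their own pace and stop on an object; the grip force is fixed at half the most. Time passes only in rows, so rows that repeat a pose let the fingers close. It gives the time, the measured TCP pose, the force and the opening at its end, in the units of the state.
- r.get_state(): the state, without advancing time (a new reading comes with each control period).
- r.snapshot(name): name is "scene" or "top" or "wrist"; returns a dict with "image" (480x640x3 uint8, blue, green, red), "camera_matrix" (3x3 intrinsics, pixels), "R" (3x3) and "t" (3): a world point X has camera coordinates R X + t; the wrist camera has in their place "T_tool_cam" (4x4, takes a point from camera to tool coordinates, whose origin is the TCP and whose axes are the flange's). Camera axes: x right, y down, z forward; pixel columns grow to the right and rows downward; lengths in m; the calibration is good to about 2 mm. A picture is of the moment at which its call begins: read the wrist's pose just before it. There is no depth.
- r.hand_in(): hands the job in, once; it reports no verdict.
The state is a dict: "t": time; "joint_pos": joint angles; "qvel": joint speeds; "joint_efforts": joint torques, N m; "position": TCP position; "eef_rot": TCP orientation; "wrist_force": force on the tool from outside, world axes, zero at the start; "torque": the same for the moment, N m; "width": finger opening in m.
Only numpy, scipy, OpenCV 4.12 (cv2) and the standard library are available. Lean on these libraries where they do the work, as an engineer would, in place of code of your own. Each camera call takes 0.05 s, during which the arm holds its last target. There are 200 camera calls.

### The job

Stand the honey jar upright in the jar holder, between the blue jaw and the blue V-shaped stop, and let go of it. Then swing the red-handled ratchet lever back and forth until the jaw holds the jar firmly, which is when the lever on its forward swing pushes back with about 7 N at the handle; do not force it much beyond that (the glass would crack), and do not push the jaw itself. Finally swing the lever all the way back (clockwise seen from above) and let go, leaving the other things on the worktop where they are.

Things in the scene. Friction and masses are not known exactly. Their poses are not given: they have to be found in the camera images.
- jar_mid (a point): Centre (half-way up, 43 mm above its underside) of the honey jar: a glass jar with a red screw lid, 58 x 62 mm across, 86 mm high, 0.3 to 0.5 kg, upright and loose on the worktop at the start. It can be taken from above across the lid (56 mm) and the top of the body, at any yaw. z up.
- honey_jar: The same jar; its origin is the centre of its underside, z up.
- holder: The jar holder: a white base plate 150 x 310 x 12 mm, fixed to the worktop, origin on its underside (worktop height), y along the line on which the jaw closes (from the ratchet wheel towards the stop), z up. The jar stands on the plate's black rubber mat, 12 mm above the worktop.
- stop_seat (a point): Point on the plate's top where the jar's axis stands when the jar touches both faces of the blue V stop (90 mm wide, top 54 mm above the worktop; set at a different distance each time). Axes as the holder's; y points into the V. The jaw starts 12 to 28 mm wider open than the jar needs and pushes the jar home into the V, so set the jar down 3 to 5 mm short (-y) of this seat.
- jaw_pad: The moving jaw's blue sprung pad, 56 mm wide, its top 54 mm above the worktop; origin at worktop height under the middle of the pad, whose jar face lies 5 mm further along y of the holder. It is driven by the ratchet wheel through a spring behind the pad and only moves towards the stop.
- lever_pivot (a point): Vertical axis about which the lever (and the steel ratchet wheel, 104 mm across, 20 teeth, 18 degrees a tooth) turns; the point is at the height of the lever bar's top, 43 mm above the worktop. z up.
- lever (a joint): Lever angle, rad: 0 at the home stop, 1.05 at the far stop, counter-clockwise from above; at 0 the bar points 210 degrees counter-clockwise from the holder's x axis. Forward (growing) it turns the wheel and closes the jaw, about 3 teeth a full swing; on the way back a catch holds the wheel. It takes several swings. The lever stays where it is left, but under load springs back up to half a tooth.
- lever_grip: Red upright round handle of the lever (spins freely on it), 20 mm across, 60 mm tall, 100 mm from the pivot; origin half-way up, 73 mm above the worktop. Swinging freely takes under 3 N at the handle; with the jar squeezed the push grows 1.5 to 2 N a tooth. Stop at 7 N (the fall-back is allowed for); under 5 N is too loose, over 10 N cracks the glass. Over 40 N (stops, off-circle, jerks) bends it.
- tumbler: Glass tumbler at the back, bystander.
- mug_b: Black and white mug at the back, bystander.
- kitchen_timer: Red and white round kitchen timer, bystander.
- tea_box: Dark carton of tea at the back, bystander.
- peeler: Green-handled peeler on the left, bystander.
- fish_tin: Flat round tin on the right, bystander.
There are look-alikes about, which are no part of the job. Leave any green or purple look-alike of the honey_jar alone.

How it is judged:
By the outcome, as a careful person would: the job done as asked, in the order asked, and still so for the second after the job is handed in, with the robot touching nothing.
It also fails if it takes over 72 s, if anything falls off the work surface, if the arm or the gripper's body presses on something with over 40 N, if the wrist force passes 120 N, or if a joint passes its speed limit or range.

## Working session

There is one attempt and no reset: what is moved stays moved. The work goes in short steps, Python scripts to look and compute and a tool call to move; the robot and the scene stay as the last step left them, time stands still between calls to the robot, and variables do not carry over. Pictures are saved under pics/ and viewed, about 8 in all and at most 12, crops included, and the job is handed in when it is done.

Besides the shell and the picture viewer there is one more tool, called after "Request:" by a JSON object that holds its "api" and its "payload", one argument or row to a line. drive_tool: Moves the arm, as the interface text tells. Its arguments: {"type":"object","properties":{"steps":{"type":"array"}},"required":["steps"]}

```bash
mkdir -p pics; python3 - <<'E'
from cell import r
import cv2,json,numpy as np
for n in("scene","top"):
    s=r.snapshot(n); cv2.imwrite(f"pics/{n}0.png",s["image"]); np.savez(f"{n}.npz",K=s["camera_matrix"],R=s["R"],t=s["t"])
    print(n,-s["R"].T@s["t"],s["camera_matrix"][0,0])
print(r.get_state(),r.grasp_offset)
E
```

```text
scene [0.44571605 0.94567689 1.56831809] 543.3497028772616
top [-0.7262955  -0.02572212  1.68325571] 620.744774352241
{'t': 0.1, 'joint_pos': array([-7.02440393e+01,  1.49343065e+01, -7.97914130e+00,  6.71901638e+01,
        3.21230319e-04,  9.00001208e+01]), 'qvel': array([ 0.03842815, -0.07789781,  0.19141012, -0.05585891, -0.08101696,
       -0.01685476]), 'joint_efforts': array([ 8.03993462e-04, -4.06509089e+01,  2.54527777e+01,  1.01193503e-02,
        4.45888804e-05,  6.11844335e-07]), 'position': array([ 0.17725019, -0.4935159 ,  0.23052163]), 'eef_rot': array([-1.79896388e+02, -3.21011364e-04,  1.97558393e+01]), 'wrist_force': array([0.4228855 , 0.19828889, 0.16457646]), 'torque': array([-0.00218301, -0.01172948,  0.00696442]), 'width': 0.0854421868466798} 0.0187
```

View pics/top0.png

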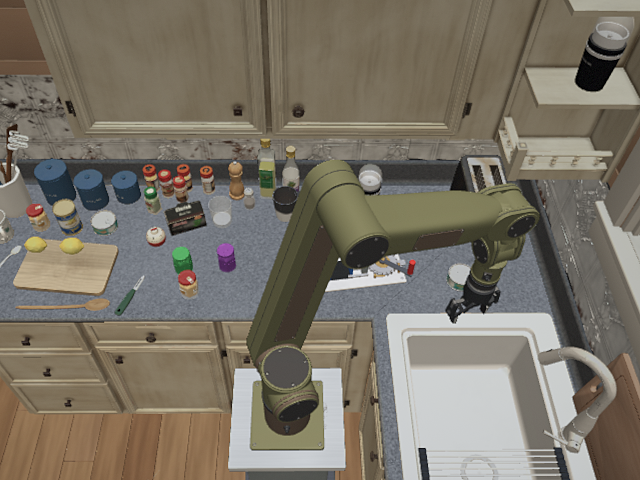

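View pics/scene0.png

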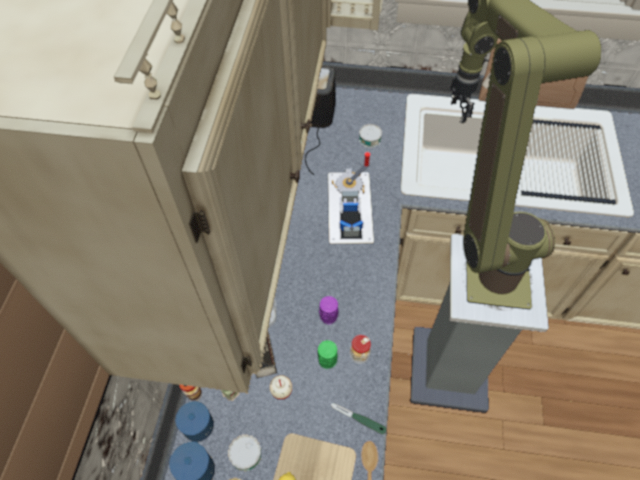

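The red-lidded honey jar is at top (188,285) and scene (361,347). The green (182,260) and purple (227,257) jars are the look-alikes. The holder is at scene (350,207), with the lever's red grip at (367,158). I'll enlarge these to confirm.

```bash
cat > h.py <<'E'
import numpy as np,cv2
def ray(n,u,v,z):
    d=np.load(f"{n}.npz");c=-d["R"].T@d["t"];w=d["R"].T@np.linalg.solve(d["K"],[u,v,1.]);return c+w*(z-c[2])/w[2]
def proj(n,X):
    d=np.load(f"{n}.npz");p=d["K"]@(d["R"]@np.array(X,float)+d["t"]);return p[:2]/p[2]
E
python3 - <<'E'
import cv2,numpy as np
from h import *
s=cv2.imread("pics/scene0.png");t=cv2.imread("pics/top0.png")
a=cv2.resize(s[145:245,320:385],None,fx=6,fy=6,interpolation=2)
b=cv2.resize(t[240:310,150:250],(400,280),interpolation=2)
c=cv2.resize(s[290:370,310:385],(400,320),interpolation=2)
o=np.zeros((600,790,3),np.uint8);o[:,:390]=a;o[:280,390:]=b;o[280:,390:]=c
cv2.imwrite("pics/crop1.png",o)
print(ray("top",188,276,.086),ray("scene",361,341,.086))
E
```

```text
[0.4238026  0.31628494 0.086     ] [0.4238264  0.31463023 0.086     ]
```

View pics/crop1.png

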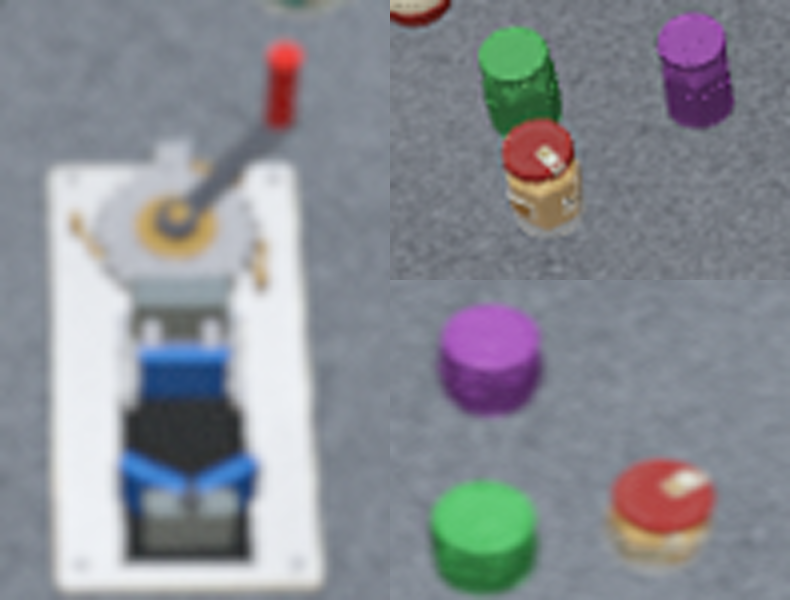

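```bash
python3 - <<'E'
from h import *
f=lambda a,b,z:ray("scene",320+a/6-.4,145+b/6-.4,z)
P={'TL':(50,168,.012),'TR':(292,165,.012),'BR':(323,583,.012),'BL':(60,590,.012),'piv':(177,218,.045),'gtop':(285,52,.103),'gbase':(279,124,.043),
'jawtopL':(140,362,.054),'jawtopR':(229,362,.054),'jawbotL':(140,398,.02),'VL':(122,470,.054),'VR':(255,470,.054),'Vapex':(190,500,.054)}
for k,v in P.items(): print(k,f(*v).round(4))
C=np.array([f(*P[k])[:2] for k in('TL','TR','BR','BL')])
M=np.array([[.075,-.155],[-.075,-.155],[-.075,.155],[.075,.155]])
A=M-M.mean(0);B=C-C.mean(0)
th=np.arctan2((A[:,0]*B[:,1]-A[:,1]*B[:,0]).sum(),(A*B).sum());print(C.mean(0),np.degrees(th))
R=np.array([[np.cos(th),-np.sin(th)],[np.sin(th),np.cos(th)]])
print(C-(M@R.T+C.mean(0)))
for k,v in P.items(): print(k,((f(*v)[:2]-C.mean(0))@R).round(4))
E
```

```text
TL [ 0.6092 -0.3676  0.012 ]
TR [ 0.4603 -0.3898  0.012 ]
BR [ 0.4153 -0.0826  0.012 ]
BL [ 0.5632 -0.058   0.012 ]
piv [ 0.5249 -0.3109  0.045 ]
gtop [ 0.4714 -0.3994  0.103 ]
gbase [ 0.4708 -0.3949  0.043 ]
jawtopL [ 0.5341 -0.1935  0.054 ]
jawtopR [ 0.4829 -0.2003  0.054 ]
jawbotL [ 0.533  -0.1928  0.02  ]
VL [ 0.5355 -0.1161  0.054 ]
VR [ 0.4607 -0.1261  0.054 ]
Vapex [ 0.4951 -0.1006  0.054 ]
[ 0.51198629 -0.22448585] 8.499404419172386
[[ 1.39162619e-04 -9.15333126e-04]
 [-4.34381182e-04 -8.97878826e-04]
 [ 3.95211355e-04 -2.78091707e-04]
 [-9.99927930e-05  2.09130366e-03]]
TL [ 0.075  -0.1559]
TR [-0.0756 -0.1558]
BR [-0.0747  0.1547]
BL [0.0752 0.1571]
piv [-0.     -0.0874]
gtop [-0.066 -0.167]
gbase [-0.0659 -0.1625]
jawtopL [0.0264 0.0273]
jawtopR [-0.0252  0.0282]
jawbotL [0.0255 0.0282]
VL [0.0392 0.1037]
VR [-0.0362  0.1049]
Vapex [0.0016 0.125 ]
```

The crops confirm it: red lid with amber body at top-crop (540,150) is the honey jar. The other two are all green and all purple. The plate fit puts the holder at (0.512,-0.224) with yaw 8.5°. The lever currently stands at about 229° in the holder frame.

```bash
cat >> h.py <<'E'
def plan(pos,psi,tp,tpsi):
    "shift mm in tool axes and turn units, tool pointing down"
    c,s=np.cos(np.radians(psi)),np.sin(np.radians(psi))
    d=(np.array(tp)-np.array(pos))*1000
    return np.round([c*d[0]+s*d[1],s*d[0]-c*d[1],-d[2],-(tpsi-psi)/8],2)
def go(tp,tpsi):
    from cell import r
    st=r.get_state();return plan(st["position"],st["eef_rot"][2],tp,tpsi)
E
python3 - <<'E'
from h import *
print(ray("scene",327.8,346.5,.086),ray("top",181.3,251.5,.086),ray("top",187.5,277.5,.086),ray("scene",361.2,344,.086))
print(go([.40,.312,.22],150), go([.32,-.08,.24],80))
E
```

```text
[0.51724326 0.34433127 0.086     ] [0.52200623 0.34858382 0.086     ] [0.4179844 0.3172306 0.086    ] [0.42236464 0.32377765 0.086     ]
[ 481.91 -682.81   10.52  -16.28] [ 274.12 -340.93   -9.48   -7.53]
```

Request:
{"api": "drive_tool", "payload": {
  "steps": [
    [0,274,-341,-10,-7.5],
    [0,274,-341,-10,-7.5],
    [0,274,-341,-10,-7.5],
    [0,274,-341,-10,-7.5],
    [0,274,-341,-10,-7.5],
    [0,274,-341,-10,-7.5],
    [0,274,-341,-10,-7.5],
    [0,380,-500,-10,-9]
  ]
}}

```text
t: 0.9
position: [0.3052, -0.1133, 0.2397]
eef_rot: [179.9, 0.0, 88.7]
wrist_force: [2.2, 0.4, 0.3]
width: 0.0855
```

```bash
python3 - <<'E'
from h import *
from cell import r
print(r.get_state()["joint_pos"],r.get_state()["position"],r.get_state()["eef_rot"]); print(go([.40,.312,.22],150))
E
```

```text
[-2.03866143e+01 -5.25142182e+00 -2.93134726e+01  6.58858677e+01
  9.32153618e-03  7.09607500e+01] [ 0.30515039 -0.11334766  0.2397209 ] [1.79947727e+02 8.17821641e-03 8.86526362e+01]
[427.46  84.82  19.72  -7.67]
```

Request:
{"api": "drive_tool", "payload": {
  "steps": [
    [0,427,85,20,-7.7],
    [0,427,85,20,-7.7],
    [0,427,85,20,-7.7],
    [0,427,85,20,-7.7],
    [0,427,85,20,-7.7],
    [0,427,85,20,-7.7],
    [0,427,85,20,-7.7],
    [0,427,85,20,-7.7]
  ]
}}

```text
t: 1.7
position: [0.3939, 0.2765, 0.2209]
eef_rot: [-180.0, 0.0, 150.2]
wrist_force: [0.4, -1.0, 0.0]
width: 0.0856
```

Request:
{"api": "drive_tool", "payload": {
  "steps": [
    [0,0,0,0,0],
    [0,0,0,0,0],
    [0,0,0,0,0]
  ]
}}

```text
t: 2.0
position: [0.3935, 0.2733, 0.2209]
eef_rot: [-179.9, -0.0, 149.9]
wrist_force: [-0.4, -0.1, 0.8]
width: 0.0857
```

```bash
cat >> h.py <<'E'
def shot(name):
    from cell import r
    from scipy.spatial.transform import Rotation as Ro
    st=r.get_state();s=r.snapshot("wrist");cv2.imwrite(f"pics/{name}.png",s["image"])
    T=np.eye(4);T[:3,:3]=Ro.from_euler("xyz",st["eef_rot"],degrees=True).as_matrix();T[:3,3]=st["position"]
    C=np.linalg.inv(T@s["T_tool_cam"]);np.savez(f"{name}.npz",K=s["camera_matrix"],R=C[:3,:3],t=C[:3,3]);return st
E
python3 - <<'E'
from h import *
st=shot("w1");print(st["position"],st["eef_rot"],proj("w1",[.42,.317,.086]))
E
```

```text
[0.39345056 0.27326151 0.22092211] [-1.79894693e+02 -2.76556575e-02  1.49915209e+02] [384.98130422 225.45367102]
```

View pics/w1.png

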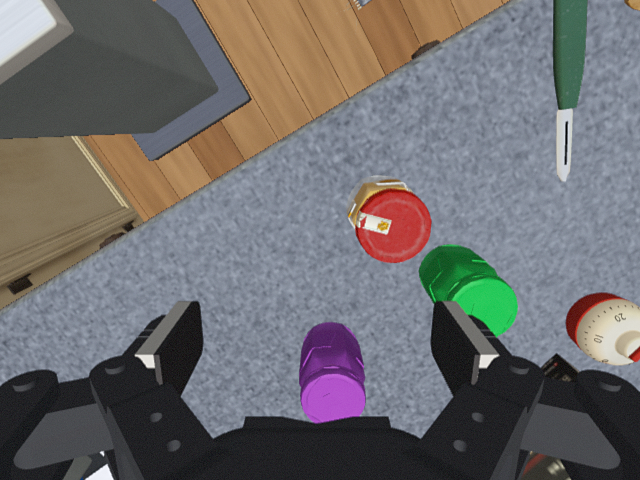

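The lid centre is at about (394,225) and the green jar's lid at (482,305). I'll refine the lid with a colour mask and turn to yaw 170° so the fingers clear the green jar.

```bash
python3 - <<'E'
from h import *
im=cv2.imread("pics/w1.png");h=cv2.cvtColor(im,cv2.COLOR_BGR2HSV)
m=(((h[...,0]<6)|(h[...,0]>174))&(h[...,1]>170)).astype(np.uint8);m[:, :340]=0;m[:,450:]=0;m[280:]=0
c,rr=cv2.minEnclosingCircle(cv2.findNonZero(cv2.morphologyEx(m,2,np.ones((3,3)))))
p=ray("w1",*c,.086);print(c,rr,p,np.linalg.norm(ray("w1",c[0]+rr,c[1],.086)-p))
print(go([*p[:2],.15],170),go([*p[:2],.054],170))
E
```

```text
(392.5, 225.0) 37.845176696777344 [0.42247026 0.32195064 0.086     ] 0.027876789166795226
[-0.42 56.85 71.14 -2.52] [ -0.42  56.85 167.14  -2.52]
```

Request:
{"api": "drive_tool", "payload": {
  "steps": [
    [0,0,40,40,-1],
    [0,0,57,70,-2],
    [0,0,57,85,-2.5],
    [0,0,57,100,-2.5],
    [0,0,57,130,-2.5],
    [0,0,57,150,-2.5],
    [0,0,57,165,-2.5],
    [0,0,57,167,-2.5]
  ]
}}

```text
t: 2.85
position: [0.4214, 0.3211, 0.053]
eef_rot: [-179.8, -0.1, 169.8]
wrist_force: [0.7, -0.3, -0.4]
width: 0.0853
```

Request:
{"api": "drive_tool", "payload": {
  "steps": [
    [1,0,0,0,0],
    [1,0,0,0,0],
    [1,0,0,0,0],
    [1,0,0,0,0],
    [1,0,0,0,0],
    [1,0,0,0,0],
    [1,0,0,0,0]
  ]
}}

```text
t: 3.55
position: [0.4236, 0.3232, 0.056]
eef_rot: [180.0, 0.1, 169.9]
wrist_force: [-0.6, -3.2, 5.3]
width: 0.0547
```

Request:
{"api": "drive_tool", "payload": {
  "steps": [
    [1,0,0,-15,0],
    [1,0,0,-40,0],
    [1,0,0,-70,0],
    [1,0,0,-100,0],
    [1,0,0,-125,0],
    [1,0,0,-130,0],
    [1,0,0,-130,0]
  ]
}}

```text
t: 4.25
position: [0.4231, 0.324, 0.1849]
eef_rot: [179.9, 0.1, 169.9]
wrist_force: [-0.7, 0.2, -4.2]
width: 0.0543
```

```bash
python3 - <<'E'
from h import *
from cell import r
st=r.get_state();print(st["position"],st["eef_rot"],st["wrist_force"],st["torque"])
H=np.array([.5120,-.2245]);th=np.radians(8.5);R=np.array([[np.cos(th),-np.sin(th)],[np.sin(th),np.cos(th)]])
# V faces assumed 90 deg: hover spot
p=H+R@[0,.075];print(p,go([*p,.186],98.5))
E
```

```text
[0.42308845 0.32397854 0.18489819] [1.79914436e+02 6.87992711e-02 1.69949137e+02] [-0.67712264  0.17115147 -4.21572698] [0.0396109  0.0077812  0.00588817]
[ 0.50091429 -0.15032381] [-159.41 -453.44   -1.1     8.93]
```

Request:
{"api": "drive_tool", "payload": {
  "steps": [
    [1,-20,-50,-1,1],
    [1,-40,-100,-1,2],
    [1,-60,-150,-1,3],
    [1,-80,-200,-1,4],
    [1,-100,-250,-1,5],
    [1,-120,-300,-1,6],
    [1,-140,-350,-1,7],
    [1,-155,-390,-1,8]
  ]
}}

```text
t: 5.05
position: [0.5022, -0.0698, 0.1832]
eef_rot: [-179.8, -0.1, 105.6]
wrist_force: [1.5, 0.9, -4.7]
width: 0.0543
```

```bash
python3 - <<'E'
from h import *
print(go([.5045,-.175,.19],98.5))
E
```

```text
[-101.89  -26.09   -6.78    0.89]
```

Request:
{"api": "drive_tool", "payload": {
  "steps": [
    [1,-35,-9,-7,0.9],
    [1,-70,-18,-7,0.9],
    [1,-95,-24,-7,0.9],
    [1,-102,-26,-7,0.9],
    [1,-102,-26,-7,0.9],
    [1,-102,-26,-7,0.9]
  ]
}}

```text
t: 5.65
position: [0.5056, -0.1721, 0.191]
eef_rot: [-179.9, -0.1, 98.8]
wrist_force: [-0.7, 0.2, -4.2]
width: 0.0546
```

```bash
python3 - <<'E'
from h import *
st=shot("w2");print(st["position"],st["eef_rot"])
E
```

```text
[ 0.50558042 -0.1721435   0.19104169] [-1.79873146e+02 -1.23594499e-01  9.87734962e+01]
```

View pics/w2.png

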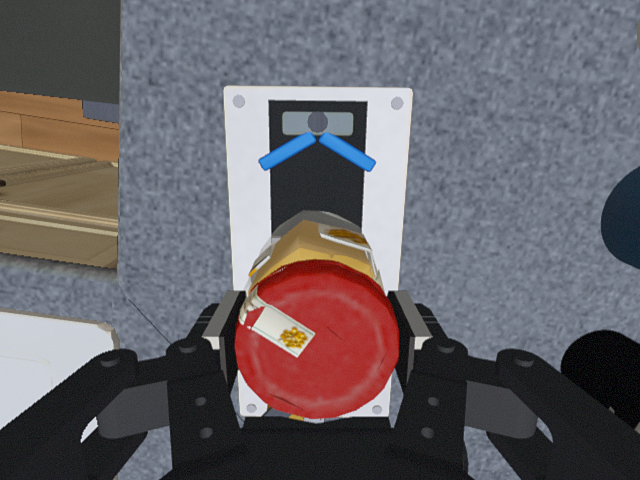

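The V's front faces run left (266,170)→(316,141) and right (369,171)→(319,142). The plate's far corners are at (224,87) and (412,88), and the held lid's centre is near (318,340).

```bash
python3 - <<'E'
from h import *
from cell import r
H=np.array([.5120,-.2245]);th=np.radians(8.5);R=np.array([[np.cos(th),-np.sin(th)],[np.sin(th),np.cos(th)]])
f=lambda u,v,z:(ray("w2",u,v,z)[:2]-H)@R
for k,p in {'cTL':(224,87,.012),'cTR':(412,88,.012),'l0':(266,170,.054),'l1':(316,141,.054),'r0':(369,171,.054),'r1':(319,142,.054)}.items(): print(k,f(*p).round(4))
def n(a,b):
    d=b-a;d/=np.linalg.norm(d);m=np.array([d[1],-d[0]]);m*=np.sign(-m[1]);return m,a
N=[n(f(266,170,.054),f(316,141,.054)),n(f(369,171,.054),f(319,142,.054))]
A=np.array([x[0] for x in N])
for rad in(.029,.030,.031): print(rad,np.linalg.solve(A,[x[0]@x[1]+rad for x in N]),np.degrees(np.arctan2(A[:,1],A[:,0])))
im=cv2.imread("pics/w2.png");h=cv2.cvtColor(im,cv2.COLOR_BGR2HSV)
m=(((h[...,0]<8)|(h[...,0]>172))&(h[...,1]>150)&(h[...,2]>90)).astype(np.uint8);m[:255]=0
c,rr=cv2.minEnclosingCircle(cv2.findNonZero(cv2.morphologyEx(m,2,np.ones((7,7)))))
zt=.186-.053+.086-.0
st=r.get_state();print(c,rr)
for z in(.215,.225):
  p=ray("w2",*c,z);print(z,p,np.linalg.norm(ray("w2",c[0]+rr,c[1],z)-p), p[:2]-st["position"][:2])
E
```

```text
cTL [-0.0699  0.1524]
cTR [0.0761 0.1523]
l0 [-0.0338  0.0931]
l1 [0.0018 0.1134]
r0 [0.0398 0.0927]
r1 [0.0039 0.1127]
0.029 [0.00243963 0.08034771] [ -60.36341021 -119.11255011]
0.03 [0.00244487 0.07920018] [ -60.36341021 -119.11255011]
0.031 [0.00245012 0.07805266] [ -60.36341021 -119.11255011]
(316.4886169433594, 340.6457824707031) 83.13594055175781
0.215 [ 0.50695685 -0.17247969  0.215     ] 0.028515077800944286 [ 0.00112731 -0.00057913]
0.225 [ 0.50606418 -0.16658804  0.225     ] 0.026101481737038423 [0.00023463 0.00531252]
```

```bash
python3 - <<'E'
from h import *
H=np.array([.5120,-.2245]);th=np.radians(8.5);R=np.array([[np.cos(th),-np.sin(th)],[np.sin(th),np.cos(th)]])
p=H+R@[.001,.0745];print(p,go([*p,.076],98.5))
E
```

```text
[ 0.50197721 -0.15067051] [ 2.1570e+01 -5.5000e-01  1.1538e+02  4.0000e-02]
```

Request:
{"api": "drive_tool", "payload": {
  "steps": [
    [1,21,-0.5,10,0],
    [1,21.5,-0.5,35,0],
    [1,21.5,-0.5,60,0],
    [1,21.5,-0.5,85,0],
    [1,21.5,-0.5,103,0],
    [1,21.5,-0.5,112,0],
    [1,21.5,-0.5,115,0],
    [1,21.5,-0.5,115,0]
  ]
}}

```text
t: 6.5
position: [0.5031, -0.1516, 0.0776]
eef_rot: [180.0, -0.0, 98.8]
wrist_force: [-0.8, 0.1, -3.8]
width: 0.0543
```

Request:
{"api": "drive_tool", "payload": {
  "steps": [
    [1,0,0,2,0],
    [1,0,0,4,0],
    [1,0,0,5,0],
    [1,0,0,6,0],
    [1,0,0,6,0]
  ]
}}

```text
t: 7.0
position: [0.5028, -0.1522, 0.0713]
eef_rot: [-180.0, -0.0, 98.7]
wrist_force: [0.1, 1.0, -4.2]
width: 0.055
```

```bash
python3 - <<'E'
from h import *
from cell import r
st=r.get_state();print(st["position"],st["eef_rot"],st["wrist_force"])
s=r.snapshot("scene")["image"];cv2.imwrite("pics/s2.png",s)
shot("w3");w=cv2.imread("pics/w3.png")
o=np.hstack([cv2.resize(s[145:245,315:385],(420,600),interpolation=2),cv2.resize(w,(380,285)).copy() if 0 else cv2.copyMakeBorder(cv2.resize(w,(380,285)),0,315,0,0,0)])
cv2.imwrite("pics/c3.png",o)
E
```

```text
[ 0.50275111 -0.1521658   0.07131479] [-1.79999868e+02 -7.51826353e-04  9.87418108e+01] [ 0.06044962  0.97137899 -4.20566969]
```

View pics/c3.png

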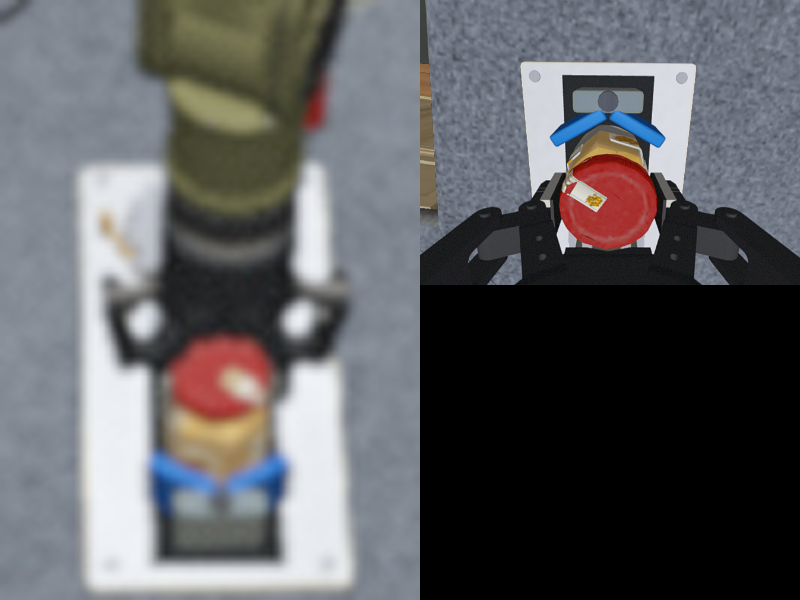

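The jar sits centred between the jaw and the V, just short of the stop, and is still hanging. I'll lower it until it touches.

Request:
{"api": "drive_tool", "payload": {
  "steps": [
    [1,0,0,1,0],
    [1,0,0,2,0],
    [1,0,0,2,0]
  ]
}}

```text
t: 7.4
position: [0.5026, -0.152, 0.0691]
eef_rot: [-180.0, -0.0, 98.8]
wrist_force: [-0.4, -0.7, -3.1]
width: 0.0547
```

Request:
{"api": "drive_tool", "payload": {
  "steps": [
    [1,0,0,1,0],
    [1,0,0,2,0],
    [1,0,0,2,0]
  ]
}}

```text
t: 7.7
position: [0.5029, -0.1522, 0.068]
eef_rot: [180.0, 0.0, 98.7]
wrist_force: [-1.8, -0.0, 3.2]
width: 0.0547
```

Request:
{"api": "drive_tool", "payload": {
  "steps": [
    [0,0,0,0,0],
    [0,0,0,0,0],
    [0,0,0,0,0],
    [0,0,0,0,0],
    [0,0,0,0,0],
    [0,0,0,-10,0],
    [0,0,0,-40,0],
    [0,0,0,-80,0]
  ]
}}

```text
t: 8.5
position: [0.5011, -0.1516, 0.1471]
eef_rot: [-179.8, -0.1, 98.7]
wrist_force: [1.5, -0.0, -0.1]
width: 0.0857
```

Request:
{"api": "drive_tool", "payload": {
  "steps": [
    [0,-40,0,-20,0],
    [0,-90,0,-20,0],
    [0,-130,0,-20,0],
    [0,-170,0,-20,0],
    [0,-200,0,-20,0],
    [0,-210,0,-20,0],
    [0,-210,0,-20,0]
  ]
}}

```text
t: 9.2
position: [0.5348, -0.3608, 0.1674]
eef_rot: [180.0, 0.0, 98.6]
wrist_force: [0.3, -0.5, -0.4]
width: 0.0854
```

```bash
python3 - <<'E'
from h import *
st=shot("w4");print(st["position"],st["eef_rot"])
E
```

```text
[ 0.53475531 -0.36080338  0.16742512] [1.79981736e+02 2.51992828e-03 9.86463844e+01]
```

View pics/w4.png

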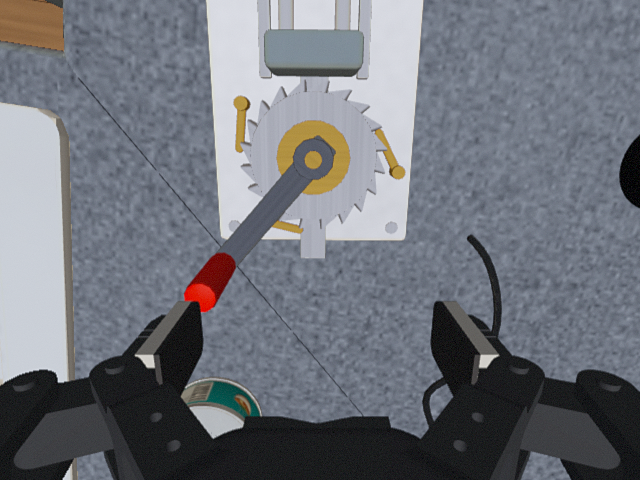

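Pivot at (313,159). The handle's top is at (202,297) and its base near (228,262). The fish tin is at (215,410), low and behind.

```bash
python3 - <<'E'
from h import *
H=np.array([.5120,-.2245]);th=np.radians(8.5);R=np.array([[np.cos(th),-np.sin(th)],[np.sin(th),np.cos(th)]])
f=lambda u,v,z:ray("w4",u,v,z)[:2]
pv=f(313,159,.046);gt=f(202,297,.103);gb=f(228,262,.043);print(pv,gt,gb,(pv-H)@R,(gt-H)@R,(gb-H)@R)
d=gt-pv;print(np.linalg.norm(d),np.degrees(np.arctan2(d[1],d[0]))%360)
print("tin",f(215,410,.03),"plate",(f(220,240,.012)-H)@R,(f(405,240,.012)-H)@R)
E
```

```text
[ 0.52644499 -0.31228327] [ 0.47420137 -0.39515678] [ 0.47613018 -0.39475946] [ 0.00131113 -0.08895416] [-0.06260813 -0.16319527] [-0.06064177 -0.16308741]
0.09796639346481953 237.7725852057389
tin [ 0.47450531 -0.5361137 ] plate [-0.07334977 -0.15551842] [ 0.07466458 -0.15522316]
```

```bash
python3 - <<'E'
from h import *
print(go([.4745,-.395,.135],58),go([.4745,-.395,.059],58))
E
```

```text
[-26.12 -64.69  32.38   5.09] [-26.12 -64.69 108.38   5.09]
```

Request:
{"api": "drive_tool", "payload": {
  "steps": [
    [0,-10,-25,5,1],
    [0,-18,-45,10,2],
    [0,-26,-65,15,3],
    [0,-26,-65,20,4],
    [0,-26,-65,30,5],
    [0,-26,-65,60,5.1],
    [0,-26,-65,90,5.1],
    [0,-26,-65,107,5.1]
  ]
}}

```text
t: 10.05
position: [0.4733, -0.392, 0.0586]
eef_rot: [-179.8, -0.1, 58.1]
wrist_force: [-0.7, 0.1, -0.4]
width: 0.0854
```

Request:
{"api": "drive_tool", "payload": {
  "steps": [
    [0.6,0,0,0,0],
    [0.6,0,0,0,0],
    [0.6,0,0,0,0],
    [0.6,0,0,0,0]
  ]
}}

```text
t: 10.45
position: [0.4755, -0.3957, 0.062]
eef_rot: [179.8, 0.0, 58.0]
wrist_force: [0.2, 0.1, -1.2]
width: 0.0342
```

```bash
python3 - <<'E'
from h import *
st=shot("w5");print(st["position"],st["eef_rot"],st["width"],st["wrist_force"])
cv2.imwrite("pics/w5c.png",cv2.imread("pics/w5.png")[:,100:540])
E
```

```text
[ 0.47547476 -0.39565972  0.0619603 ] [1.79840243e+02 1.66095701e-02 5.79740294e+01] 0.03420801644466085 [ 0.2126573   0.06578291 -1.16054591]
```

View pics/w5c.png

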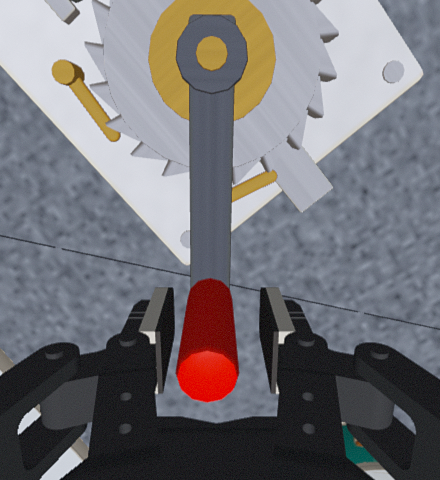

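Request:
{"api": "drive_tool", "payload": {
  "steps": [
    [0.73,0,0,0,0],
    [0.73,0.6,10.5,0,-0.75],
    [0.73,2.2,20.8,0,-1.5],
    [0.73,4.9,30.9,0,-2.25],
    [0.73,8.7,40.7,0,-3],
    [0.73,13.4,50,0,-3.75],
    [0.73,19.1,58.8,0,-4.5],
    [0.73,19.1,58.8,0,-4.5]
  ]
}}

```text
t: 11.3
position: [0.5354, -0.4105, 0.0605]
eef_rot: [180.0, 0.0, 94.0]
wrist_force: [-0.1, -0.3, 0.2]
width: 0.0232
```

```bash
cat >> h.py <<'E'
PV=np.array([.526,-.312])
def lev():
    from cell import r
    F=[];
    st=r.get_state();d=st["position"][:2]-PV;a=np.arctan2(d[1],d[0]);f=st["wrist_force"]
    print("t",st["t"],"ang",np.degrees(a)%360,"r",np.linalg.norm(d),"psi",st["eef_rot"][2],"push",-(-np.sin(a)*f[0]+np.cos(a)*f[1]),"rad",np.cos(a)*f[0]+np.sin(a)*f[1],"w",st["width"],"z",st["position"][2])
E
python3 -c "
from h import *
lev()"
```

```text
t 11.3 ang 275.4509408509144 r 0.09895787428762029 psi 93.96786684520941 push 0.1207556199995013 rad 0.3146307062363571 w 0.02317223596560292 z 0.06047574758230692
```

Request:
{"api": "drive_tool", "payload": {
  "steps": [
    [0.73,0,1.7,0,-0.12],
    [0.73,0.1,3.5,0,-0.25],
    [0.73,0.1,4.5,0,-0.3]
  ]
}}

```text
t: 11.6
position: [0.5383, -0.4098, 0.0603]
eef_rot: [-180.0, -0.0, 96.3]
wrist_force: [-1.3, -0.2, 2.1]
width: 0.0233
```

```bash
python3 -c "
from h import *
lev()
from cell import r
s=r.snapshot('scene')['image'];shot('w6');w=cv2.imread('pics/w6.png')
cv2.imwrite('pics/c6.png',np.hstack([cv2.resize(s[145:245,320:385],None,fx=6,fy=6,interpolation=2)[:,:],cv2.copyMakeBorder(cv2.resize(w[:,100:540],(400,436)),0,164,0,0,0)]))"
```

```text
t 11.6 ang 277.15714633202094 r 0.09857323548151857 psi 96.33381321928998 push 1.2745210251496073 rad 0.05911628999625901 w 0.02328954391252673 z 0.06034018644601416
```

View pics/c6.png

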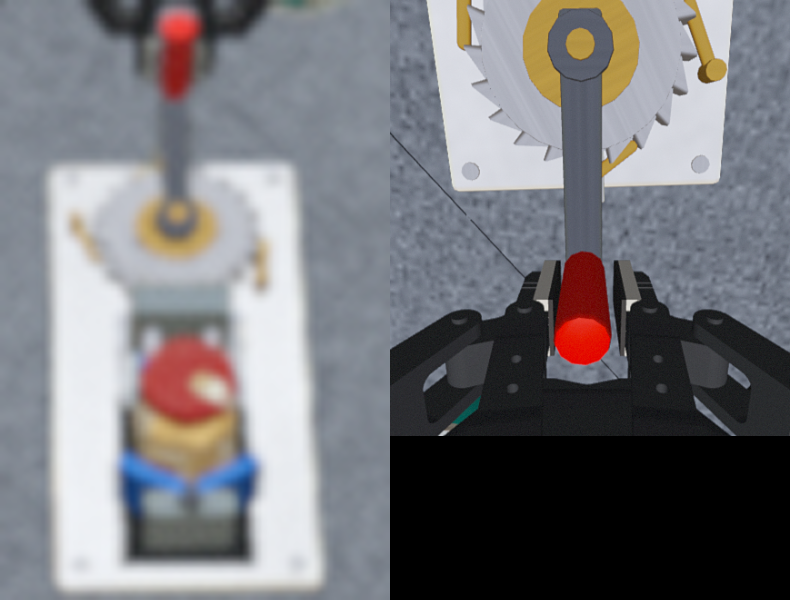

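The jar stands against the V and the lever follows the loosely closed fingers. Starting the swings.

Request:
{"api": "drive_tool", "payload": {
  "steps": [
    [0.73,0.9,-13,0,0.9],
    [0.73,3.4,-25.9,0,1.85],
    [0.73,7.6,-38.3,0,2.8],
    [0.73,13.4,-50,0,3.75],
    [0.73,20.7,-60.9,0,4.7],
    [0.73,29.3,-70.7,0,5.6],
    [0.73,39.1,-79.3,0,6.55],
    [0.73,47,-84.8,0,7.25]
  ]
}}

```text
t: 12.5
position: [0.4496, -0.3726, 0.0606]
eef_rot: [179.9, -0.1, 38.1]
wrist_force: [1.5, -0.8, -1.2]
width: 0.0232
```

```bash
python3 -c "
from h import *
lev()"
```

```text
t 12.5 ang 218.43453477738294 r 0.09748717811669484 psi 38.050179599827544 push -1.55586129983949 rad -0.7288586876581284 w 0.023234444389458198 z 0.06060378407477475
```

Request:
{"api": "drive_tool", "payload": {
  "steps": [
    [0.73,0.8,12.6,0,-0.9],
    [0.73,3.2,25,0,-1.8],
    [0.73,7.2,37.2,0,-2.72],
    [0.73,13,49.2,0,-3.7],
    [0.73,20,59.9,0,-4.6],
    [0.73,28,69.3,0,-5.5],
    [0.73,34.3,75.4,0,-6.1],
    [0.73,34.3,75.4,0,-6.1]
  ]
}}

```text
t: 13.3
position: [0.5242, -0.4104, 0.0602]
eef_rot: [179.9, 0.0, 87.2]
wrist_force: [-0.2, 0.5, 0.0]
width: 0.023
```

```bash
python3 -c "
from h import *
lev()"
```

```text
t 13.3 ang 268.9540238801676 r 0.09845950781933237 psi 87.15460640337311 push 0.1812739584313097 rad -0.5212266614165901 w 0.022958074002200717 z 0.06017604287557711
```

Request:
{"api": "drive_tool", "payload": {
  "steps": [
    [0.73,0.2,6,0,-0.4],
    [0.73,0.8,12.5,0,-0.9],
    [0.73,1.6,17.8,0,-1.28],
    [0.73,1.6,17.8,0,-1.28]
  ]
}}

```text
t: 13.7
position: [0.5406, -0.4095, 0.0602]
eef_rot: [-180.0, -0.0, 97.3]
wrist_force: [-1.1, -0.5, 0.6]
width: 0.023
```

```bash
python3 -c "
from h import *
lev()"
```

```text
t 13.7 ang 278.539412400749 r 0.0985830165471556 psi 97.28299939931749 push 1.20562732975552 rad 0.30541544068173754 w 0.023048166699085854 z 0.06018222993287
```

Request:
{"api": "drive_tool", "payload": {
  "steps": [
    [0.73,0.9,-13,0,0.95],
    [0.73,3.4,-25.9,0,1.9],
    [0.73,7.6,-38.3,0,2.85],
    [0.73,13.4,-50,0,3.8],
    [0.73,20.7,-60.9,0,4.75],
    [0.73,29.3,-70.7,0,5.7],
    [0.73,39.1,-79.3,0,6.6],
    [0.73,49,-86,0,7.4]
  ]
}}

```text
t: 14.5
position: [0.4495, -0.3724, 0.0607]
eef_rot: [179.9, -0.1, 37.7]
wrist_force: [1.0, -1.1, -0.8]
width: 0.0234
```

Request:
{"api": "drive_tool", "payload": {
  "steps": [
    [0.73,0.8,12.6,0,-0.9],
    [0.73,3.2,25,0,-1.8],
    [0.73,7.2,37.2,0,-2.72],
    [0.73,13,49.2,0,-3.7],
    [0.73,20,59.9,0,-4.6],
    [0.73,28,69.3,0,-5.5],
    [0.73,34.3,75.4,0,-6.1],
    [0.73,34.3,75.4,0,-6.1]
  ]
}}

```text
t: 15.3
position: [0.5229, -0.4101, 0.0602]
eef_rot: [-180.0, -0.0, 86.9]
wrist_force: [-1.1, 0.5, 0.0]
width: 0.0231
```

```bash
python3 -c "
from h import *
lev()"
```

```text
t 15.3 ang 268.19973991897234 r 0.09812290423394512 psi 86.8694473682978 push 1.0791730391200556 rad -0.43348908638167394 w 0.023091479890161727 z 0.06016247980849786
```

Request:
{"api": "drive_tool", "payload": {
  "steps": [
    [0.73,0.2,6,0,-0.4],
    [0.73,0.8,12.5,0,-0.9],
    [0.73,1.7,18.6,0,-1.35],
    [0.73,1.7,18.6,0,-1.35]
  ]
}}

```text
t: 15.7
position: [0.5406, -0.4094, 0.0601]
eef_rot: [-179.9, -0.0, 97.6]
wrist_force: [-3.2, 0.8, -0.4]
width: 0.0232
```

Request:
{"api": "drive_tool", "payload": {
  "steps": [
    [0.73,0.9,-13,0,0.95],
    [0.73,3.4,-25.9,0,1.9],
    [0.73,7.6,-38.3,0,2.85],
    [0.73,13.4,-50,0,3.8],
    [0.73,20.7,-60.9,0,4.75],
    [0.73,29.3,-70.7,0,5.7],
    [0.73,39.1,-79.3,0,6.6],
    [0.73,49,-86,0,7.4]
  ]
}}

```text
t: 16.5
position: [0.4503, -0.373, 0.0608]
eef_rot: [179.8, -0.1, 38.1]
wrist_force: [0.8, -1.3, -1.8]
width: 0.0226
```

Request:
{"api": "drive_tool", "payload": {
  "steps": [
    [0.73,0.8,12.6,0,-0.9],
    [0.73,3.2,25,0,-1.8],
    [0.73,7.2,37.2,0,-2.72],
    [0.73,13,49.2,0,-3.7],
    [0.73,20,59.9,0,-4.6],
    [0.73,28,69.3,0,-5.5],
    [0.73,34.3,75.4,0,-6.1],
    [0.73,34.3,75.4,0,-6.1]
  ]
}}

```text
t: 17.3
position: [0.5215, -0.4097, 0.0601]
eef_rot: [-179.8, -0.0, 87.2]
wrist_force: [-5.8, 0.8, 3.1]
width: 0.0231
```

```bash
python3 -c "
from h import *
lev()
from cell import r
s=r.snapshot('scene')['image'];a=cv2.imread('pics/scene0.png')
f=lambda x:cv2.resize(x[145:245,320:385],(390,600),interpolation=2)
cv2.imwrite('pics/c7.png',np.hstack([f(a),f(s)]))"
```

```text
t 17.3 ang 267.3779887745885 r 0.09776507339659968 psi 87.21786784526381 push 5.85818863313489 rad -0.5813380211013707 w 0.023120453513350066 z 0.06009001260885777
```

View pics/c7.png

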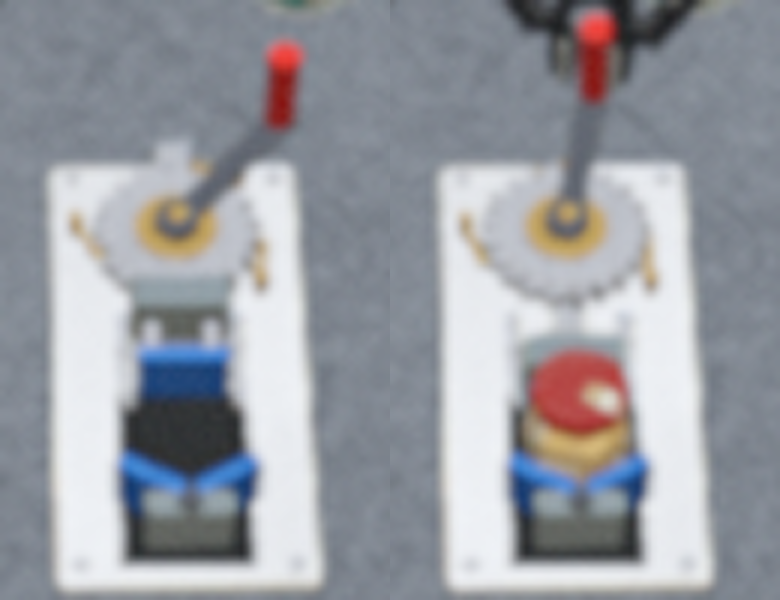

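The jaw has closed on the jar and the push is 5.9 N, so I'm now creeping forward to 7 N.

Request:
{"api": "drive_tool", "payload": {
  "steps": [
    [0.73,0.1,3,0,-0.2],
    [0.73,0.4,6,0,-0.45],
    [0.73,0.4,7,0,-0.5],
    [0.73,0.4,7,0,-0.5],
    [0.73,0.4,7,0,-0.5]
  ]
}}

```text
t: 17.85
position: [0.5269, -0.4097, 0.0601]
eef_rot: [-179.7, -0.0, 91.1]
wrist_force: [-8.3, -0.1, 4.7]
width: 0.0228
```

```bash
python3 -c "
from h import *
lev()"
```

```text
t 17.85 ang 270.5056610467034 r 0.09767225001995664 psi 91.08198621069019 push 8.347867784329146 rad 0.03580125390846274 w 0.022756145390505193 z 0.060073780946444603
```

Request:
{"api": "drive_tool", "payload": {
  "steps": [
    [0.73,0,0,0,0]
  ]
}}

```text
t: 17.95
position: [0.5269, -0.4096, 0.0601]
eef_rot: [-179.7, -0.0, 91.1]
wrist_force: [-8.6, -1.0, 3.7]
width: 0.0233
```

Request:
{"api": "drive_tool", "payload": {
  "steps": [
    [0.73,0,0,0,0]
  ]
}}

```text
t: 18.05
position: [0.5269, -0.4097, 0.0601]
eef_rot: [-179.7, -0.0, 91.1]
wrist_force: [-8.7, -1.3, 3.2]
width: 0.0231
```

Push is 8.6 N: past 7 but below 10. I'm stopping here and swinging the lever fully back, gently at first.

Request:
{"api": "drive_tool", "payload": {
  "steps": [
    [0.73,0.1,-4,0,0.3],
    [0.73,0.9,-13,0,0.95],
    [0.73,3.4,-25.9,0,1.9],
    [0.73,7.6,-38.3,0,2.85],
    [0.73,13.4,-50,0,3.8],
    [0.73,20.7,-60.9,0,4.75],
    [0.73,29.3,-70.7,0,5.7],
    [0.73,38,-78.5,0,6.5]
  ]
}}

```text
t: 18.85
position: [0.4518, -0.3743, 0.0608]
eef_rot: [179.8, -0.1, 38.9]
wrist_force: [1.7, -1.0, -0.9]
width: 0.0227
```

```bash
python3 -c "
from h import *
lev()"
```

```text
t 18.85 ang 220.00339863762179 r 0.09690885858428887 psi 38.863443508787775 push -1.8705271541526143 rad -0.5957226950393382 w 0.022662733036477745 z 0.06080564566044614
```

Request:
{"api": "drive_tool", "payload": {
  "steps": [
    [0.73,0,-1.5,0,0.1],
    [0.73,0.1,-3,0,0.2],
    [0.73,0.1,-4,0,0.25],
    [0.73,0.1,-4,0,0.25]
  ]
}}

```text
t: 19.25
position: [0.4496, -0.3714, 0.0606]
eef_rot: [179.9, -0.0, 37.4]
wrist_force: [0.9, -0.6, 0.7]
width: 0.023
```

```bash
python3 -c "
from h import *
lev()"
```

```text
t 19.25 ang 217.82981709762169 r 0.09677635275463758 psi 37.39558976852752 push -1.0482568026508883 rad -0.3532426197440196 w 0.022950027265944962 z 0.06058155286212897
```

Request:
{"api": "drive_tool", "payload": {
  "steps": [
    [0.73,0,-1,0,0.1],
    [0.73,0.1,-2,0,0.1],
    [0.73,0.1,-3,0,0.2],
    [0.73,0.1,-3,0,0.2]
  ]
}}

```text
t: 19.65
position: [0.4491, -0.3706, 0.0606]
eef_rot: [179.7, -0.0, 35.8]
wrist_force: [4.1, -4.9, -2.5]
width: 0.0233
```

```bash
python3 -c "
from h import *
lev()"
```

```text
t 19.65 ang 217.27820027911463 r 0.09669533063916023 psi 35.76352620116732 push -6.377602469890296 rad -0.3227650775697457 w 0.02325109078748764 z 0.060642674067194896
```

At the home stop: the lever no longer gives and the push is 6.4 N. Release and retreat upward.

Request:
{"api": "drive_tool", "payload": {
  "steps": [
    [0.73,0,1.5,0,0],
    [0.4,0,1.5,0,0],
    [0.3,0,1.5,0,0],
    [0.3,0,1.5,0,0],
    [0.3,0,1.5,-20,0],
    [0.3,0,1.5,-60,0],
    [0.3,0,1.5,-100,0],
    [0.3,0,1.5,-120,0]
  ]
}}

```text
t: 20.45
position: [0.4488, -0.3701, 0.1838]
eef_rot: [179.8, -0.1, 35.8]
wrist_force: [-0.1, -0.8, 0.4]
width: 0.0603
```

Request:
{"api": "drive_tool", "payload": {
  "steps": [
    [0.3,-30,0,-20,0],
    [0.3,-60,0,-20,0],
    [0.3,-60,0,-20,0],
    [0.3,-60,0,-20,0]
  ]
}}

```text
t: 20.85
position: [0.3987, -0.4044, 0.2001]
eef_rot: [-179.9, -0.0, 35.7]
wrist_force: [-0.8, -0.2, -0.3]
width: 0.0599
```

```bash
python3 -c "
from h import *
from cell import r
s=r.snapshot('scene')['image'];t=r.snapshot('top')['image'];shot('w8');w=cv2.imread('pics/w8.png')
cv2.imwrite('pics/c8.png',np.hstack([cv2.resize(s[145:245,320:385],None,fx=6,fy=6,interpolation=2),np.vstack([cv2.resize(w,(400,300)),cv2.resize(s,(400,300))])]))
print(r.get_state()['wrist_force'],r.get_state()['position'],r.get_state()['t'])"
```

```text
[-0.26724741  0.98808368 -0.48808546] [ 0.39953317 -0.40383694  0.19974651] 21.0
```

View pics/c8.png

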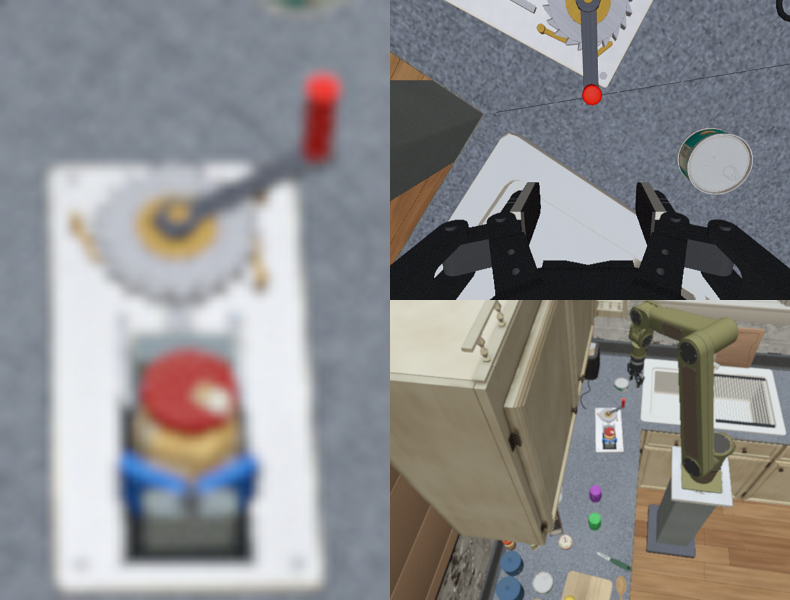

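```bash
python3 -c "
from cell import r
print(r.hand_in())"
```

```text
the job is handed in; nothing more can be done
None
```

The honey jar is standing upright in the holder, clamped between the jaw and the V stop. The lever is back at its home stop and released. I handed the job in at about 21 s; hand-in gives no verdict.

- **Placing:** I set the jar down about 4 mm short of the V seat. The wrist camera and the plate fit disagreed by about 3 mm on where the seat is, so I kept to the short side. The jaw then pushed the jar home.
- **Tightening:** This took four forward swings. The push at the handle ended at 8.3–8.7 N, past the 7 N target because my last step was larger than it needed to be. It stayed below the 10 N limit. I did not measure the holding force again after the lever swung back.
- **Lever:** On the way back I pushed until it stopped giving, at about 6.4 N, then opened the fingers and retreated.
- **Final check:** The last pictures show the jar upright in the V and the lever at home, with the arm clear of everything. The green and purple look-alikes, and the other things in view, look unmoved. The cupboard hides the back of the worktop in that view, so I did not check the bystanders there. I never took the arm near them.

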